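# Click the tally counter on the press pad

## Task

Another batch is bottled: lift the box-shaped tally counter out of the two-place steel stand, push the button at its lower end fully in against the round steel press pad on the table and hold it in for a moment. Then hang the counter back upright in the place it came from, collar flat on the stand, and let go; leave the knob-handled tamper hanging in its place.

Things in the scene. Friction and masses are not known exactly. Their poses are not given: they have to be found in the camera images.
- counter_grip (a point): centre of the grey box-shaped body (x 30, y 44, z 60 mm, number windows on its broad faces) of the tally counter, loose, 0.1 to 0.2 kg. z up. Under it a round collar 60 mm wide, 6 thick, underside 36 mm below this point; barrel 24 mm wide, 35 long; button 16 mm wide, its free end 81 mm below this point. Hangs by its collar in a hole of the stand. Grasp the body across its 30 mm (x).
- counter_button (a joint): the counter's end button: 0 = sprung out, 0.007 m = fully pressed into the barrel. A spring returns it; it starts to move at about 2 N and is fully in at about 6 N, with a hard stop.
- pad: round steel press pad, 90 mm across and 12 mm high, fixed flat on the table. Origin at the centre of its underside; its flat top is 12 mm above.
- stand: fixed steel stand: plate 100 mm (x) by 210 mm (y), 8 mm thick, top 70 mm above the table, on two end cheeks with feet, 233 mm long over all. Two round through holes 40 mm wide at y = -50 and +50 mm on its centre line; a collar rests on the plate with the barrel in the hole. Origin at the centre of its underside, on the table, z up.
- tamper_knob (a point): cap tamper (bystander, loose) hanging in the stand's other hole: same collar, barrel 5 mm longer, but a round grey mushroom-shaped knob 42 mm wide on a stem, and no button. This point lies on its axis 36 mm above the collar's underside; its top is 26 mm higher.
Mind the look-alikes: they are no part of the job. Several things have the shape of the pad; the one meant has the colours described above.

How it is judged:
On the way:
1. the counter's button is pushed in (at least 5 of its 7 mm) against the press pad, for 0.2 s (value of joint counter_button above 0.005 m and contact force between counter_button and pad above 2 N and horizontal distance between counter_grip and pad below 0.06 m), for 0.2 s.
At the end, for the whole second after the job is handed in: The counter hangs again in the hole it came from: its centre within 15 mm of where it started, its collar down on the stand's plate (height within about 5 mm), upright within 7 degrees, its button sprung out again (less than 2 mm in) (distance of counter_grip from where it was at the start of the episode below 0.015 m and z of counter_grip in the frame of stand between 0.102 and 0.111 m and angle between counter_grip's own z axis and vertical below 0.12 rad and value of joint counter_button below 0.002 m); the robot touches nothing.
It fails at once if the tamper is pulled out of its place, moved more than 20 mm or tipped over 15 degrees (distance of tamper_knob from where it was at the start of the episode above 0.02 m or angle between tamper_knob's own z axis and vertical above 0.26 rad).
It also fails if it takes over 58 s, if anything falls off the work surface, if the arm or the gripper's body presses on something with over 40 N, if the wrist force passes 120 N, or if a joint passes its speed limit or range.

## Robot

A 7-joint arm with a two-finger parallel gripper is mounted at the origin on a cart in front of the work surface, level with it; the furniture and walls round the work are solid. World frame = base frame: x ahead of the robot, y to its left, z up, the work surface at z = 0. Lengths are in m, angles in rad, forces in N, time in s.
With the tool pointing down it reaches from about 0.4 to 0.85 m from the base axis. Payload 10.4 kg.
Tool frame: the origin (TCP) lies on the centre line of the jaws, within the pads' length; the fingertips stand 8 mm ahead of it and the grasp point (between the pads) lies 11 mm behind it (r.finger_overhang is the distance from the TCP to the fingertips, in m); z points along the fingers, y is the line along which they close (so a half turn about z gives the same grasp; the last joint's range is limited). The gripper opens to 87 mm and grips with 3 to 60 N. Pads are 19 mm wide; open, the fingers measure 117 mm over their backs; the gripper's body (75 mm by 190 mm) begins 51 mm behind the grasp point.
Start: joints at [-1.307, 0.332, -0.065, 1.46, 0.022, 1.35, -0.088], TCP at [0.177, 0.599, 0.231] pointing down, gripper open.
Joint ranges: [-2.6, 2.6], [-0.5, 2.12], [-1.47, 1.34], [0.16, 2.42], [-1.27, 4.41], [0.06, 2.06], [-2.6, 2.6]. Speed limits (rad/s): [2.22, 2.22, 2.79, 2.79, 3.14, 3.14, 3.14].

## Interface

Orientations are given as a unit quaternion [x, y, z, w].
In Python, from bench import r, vision gives the robot as it stands.
- The arm moves only by the tool drive_tool, never from a script. Its argument "series" is a list of rows, each a list of 2 entries, a list of its own where there are three numbers: the shift along the world's x, y, z in cm, then the turn about the world's z in degrees. A call has exactly 10 rows; each row shifts and turns the commanded pose from where the row before left it; what a row does not reach is not made up. A row lasts 1/8 s, in which the tool goes at most 62.5 mm and 10.7 degrees, less where a joint would pass 70% of its speed; a pose out of reach is approached as far as the arm can. A call with a gripper value outside its range is refused whole. "hand" is the closure, from 0 (fully open) to 1 (shut), set as the call begins (left out, the last holds). The fingers move at their own pace and stop on an object; "newtons" is the grip in N (left out, the last holds). Time passes only in rows, so rows that do not move let the fingers close, or fill a call up. It gives the time, the measured TCP pose, the force, the opening and the grip force at its end, in the units of the state.
- r.read_state(): the state, without advancing time (a new reading comes with each control period).
- vision.camera(name): name is "scene" or "top" or "wrist"; returns a dict with "color" (384x512x3 uint8, red, green, blue), "intrinsics" (3x3 intrinsics, pixels), "R" (3x3) and "t" (3): a world point X has camera coordinates R X + t; the wrist camera has in their place "mount" (4x4, takes a point from camera to tool coordinates, whose origin is the TCP and whose axes are the flange's). Camera axes: x right, y down, z forward; pixel columns grow to the right and rows downward; lengths in m; the calibration is good to about 2 mm. A picture is of the moment at which its call begins: read the wrist's pose just before it. There is no depth.
- r.close_job(): hands the job in; it is judged then, once.
The state is a dict: "time": time; "joint_positions": joint angles; "joint_vel": joint speeds; "joint_torque": joint torques, N m; "ee_pos": TCP position; "eef_rot": TCP orientation; "ft_force": force on the tool from outside, world axes, zero at the start; "torque": the same for the moment, N m; "width": finger opening in m; "grip_force": force on a finger pad.
Only numpy, scipy, OpenCV 4.12 (cv2) and the standard library are available. Lean on these libraries where they do the work, as an engineer would, in place of code of your own. Each camera call takes 0.05 s, during which the arm holds its last target. There are 200 camera calls.

## Working session

There is one attempt and no reset: what is moved stays moved. The work goes in short steps, Python scripts to look and compute and a tool call to move; the robot and the scene stay as the last step left them, time stands still between calls to the robot, and variables do not carry over. Pictures are saved under pics/ and viewed, at most 10 in all, crops included, and the job is handed in when it is done.

Besides the shell and the picture viewer there is one more tool, called after "Call:" as a command line: name --argument value ..., lists and objects as JSON in quotes. drive_tool: Moves the arm, as the interface text tells. Its arguments: {"type":"object","properties":{"series":{"type":"array"},"hand":{"type":"number"},"newtons":{"type":"number"}},"required":["series"]}

```bash
mkdir -p pics; cat > h.py <<'E'
from bench import r, vision
import numpy as np, cv2, pickle
def snap(n):
    c=vision.camera(n); pickle.dump(c,open(n+'.pkl','wb')); return c
def load(n): return pickle.load(open(n+'.pkl','rb'))
def topt(c,u,v,z):
    K=np.array(c['intrinsics']);R=np.array(c['R']);t=np.array(c['t'])
    o=-R.T@t; d=R.T@np.linalg.inv(K)@[u,v,1]; return o+d*(z-o[2])/d[2]
def proj(c,X):
    K=np.array(c['intrinsics']); p=K@(np.array(c['R'])@X+np.array(c['t'])); return p[:2]/p[2]
E
python3 - <<'E'
from h import *
a=snap('scene')['color'];b=snap('top')['color']
for n,i in(('s',a),('t',b)): cv2.imwrite(f'pics/{n}1.png',cv2.resize(i[:,:,::-1],(800,600),interpolation=cv2.INTER_CUBIC))
s=r.read_state();print(s['time'],s['ee_pos'],s['eef_rot'],s['width'])
E
```

```text
0.1 [0.17672839 0.59916302 0.22986481] [ 1.42884417e-01  9.89739200e-01 -5.98625159e-04 -3.20827366e-05] 0.08710135635863053
```

View pics/s1.png

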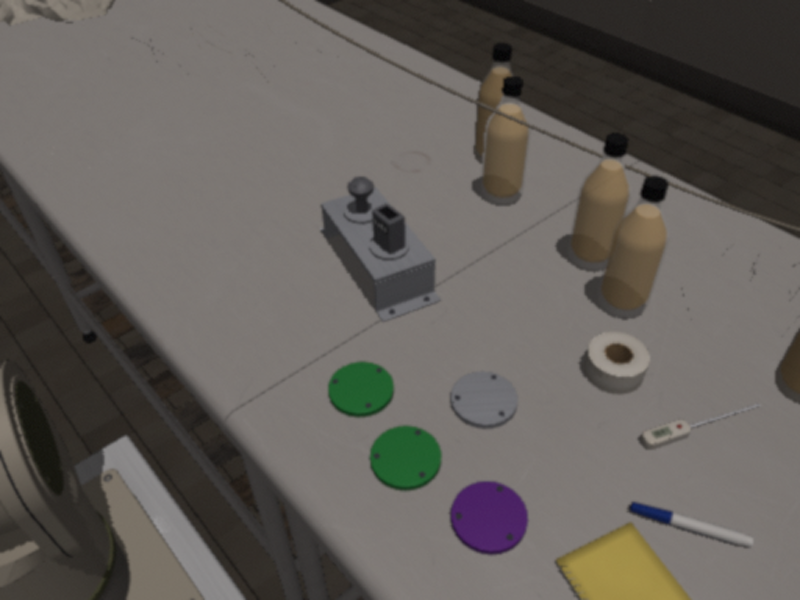

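View pics/t1.png

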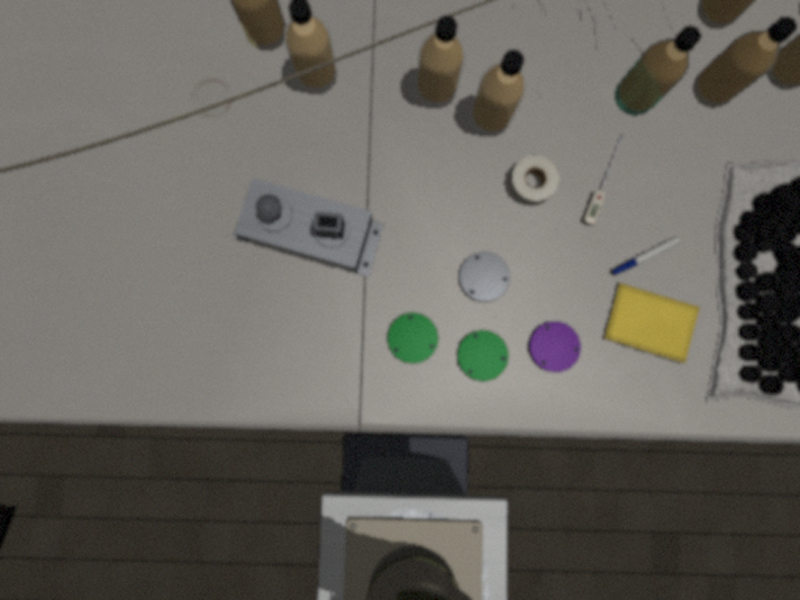

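The scene shows the stand with the tamper (round knob) at scene (360,188) / top (268,208), and the counter (box) at scene (388,228) / top (328,223). There are four pad-shaped discs: green (top 412,338), green (482,355), purple (554,346) and bare steel grey (484,276). The grey one fits "steel". I'll confirm it in one enlarged crop.

```bash
python3 - <<'E'
from h import *
c=load('top');i=c['color'][:,:,::-1]
cr=i[105:205,145:345]
cv2.imwrite('pics/t2.png',cv2.resize(cr,(800,400),interpolation=cv2.INTER_CUBIC))
E
```

```text
(no output)
```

View pics/t2.png

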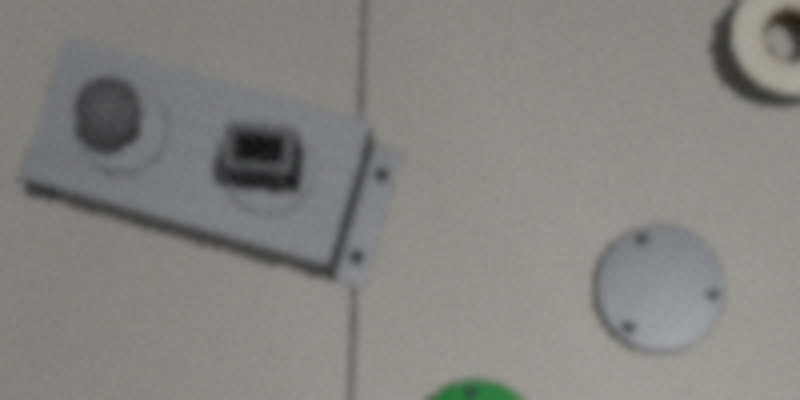

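The crop shows the plain steel disc centred at crop (660,288), the plate corners at (66,38), (370,128), (332,272) and (25,185), and the box top near (260,147). The steel disc is the pad.

```bash
python3 - <<'E'
from h import *
c=load('top');s=load('scene')
f=lambda x,y,z:topt(c,145+x/4-.375,105+y/4-.375,z)
P=[f(*p,.07) for p in((66,38),(370,128),(332,272),(25,185))]
ctr=sum(P)/4;print(ctr,[np.linalg.norm(P[k]-P[k-1]) for k in range(4)])
y=P[0]+P[3]-P[1]-P[2];print('stand y dir deg',np.degrees(np.arctan2(y[1],y[0])))
y/=np.linalg.norm(y);print('holes',ctr+.05*y,ctr-.05*y)
print('counter top',f(260,147,.136),'knob',f(108,115,.12))
print('pad',f(660,288,.012), topt(s,484*.64,397*.64,.012), 'dia',f(726,288,.012)-f(594,288,.012))
print('edge of table',topt(c,0,420*.64,0))
E
```

```text
[0.60414893 0.19995536 0.07      ] [np.float64(0.10157660586152349), np.float64(0.20959119253796044), np.float64(0.09877846609656955), np.float64(0.208666032535215)]
stand y dir deg 75.47243553250928
holes [0.61669122 0.24835672 0.07      ] [0.59160665 0.15155401 0.07      ]
counter top [0.59625583 0.15233565 0.136     ] knob [0.61705422 0.24970096 0.12      ]
pad [ 0.53406539 -0.11332233  0.012     ] [ 0.53419537 -0.11275753  0.012     ] dia [ 0.00287558 -0.09124946  0.        ]
edge of table [0.25957631 0.71485615 0.        ]
```

Call:
drive_tool --series '[[[3,-4,0.2],-5],[[3,-4,0.2],-5],[[3,-4,0.2],-5],[[3,-4,0.2],-5],[[3,-4,0.2],-5],[[3,-4,0.2],-5],[[3,-4,0.2],-5],[[3,-4,0.2],-5],[[3,-4,0.2],-5],[[3,-4,0.2],-5]]' --hand 0 --newtons 30

```text
time: 1.35
ee_pos: [0.4774, 0.198, 0.2505]
eef_rot: [0.549, 0.836, -0.0, -0.0]
ft_force: [0.3, 0.3, -0.2]
width: 0.087
grip_force: 0.0
```

Call:
drive_tool --series '[[[3,-1,0],-5],[[3,-1,0],-4],[[3,-1,0],-4],[[3,-1,0],-4],[[0,0,0],0],[[0,0,0],0],[[0,0,0],0],[[0,0,0],0],[[0,0,0],0],[[0,0,0],0]]'

```text
time: 2.6
ee_pos: [0.5967, 0.1596, 0.2507]
eef_rot: [0.665, 0.747, 0.0, 0.0]
ft_force: [-0.0, -0.1, -0.3]
width: 0.0869
grip_force: 0.0
```

```bash
python3 - <<'E'
from h import *
s=r.read_state();c=snap('wrist');c['p']=s['ee_pos'];c['q']=s['eef_rot'];pickle.dump(c,open('wrist.pkl','wb'))
print(s['time'],s['ee_pos'],s['eef_rot'],c['mount'])
cv2.imwrite('pics/w1.png',cv2.resize(c['color'][:,:,::-1],(800,600),interpolation=cv2.INTER_CUBIC))
E
```

```text
2.6 [0.59670403 0.15960417 0.25069765] [6.65354414e-01 7.46527616e-01 1.45792265e-04 2.47879952e-05] [[ 1.68718843e-04 -9.67253361e-01 -2.53812739e-01  6.79260645e-02]
 [ 9.99999982e-01  1.84767150e-04 -3.93904856e-05  6.95933123e-04]
 [ 8.49968361e-05 -2.53812727e-01  9.67253375e-01 -1.53633935e-01]
 [ 0.00000000e+00  0.00000000e+00  0.00000000e+00  1.00000000e+00]]
```

View pics/w1.png

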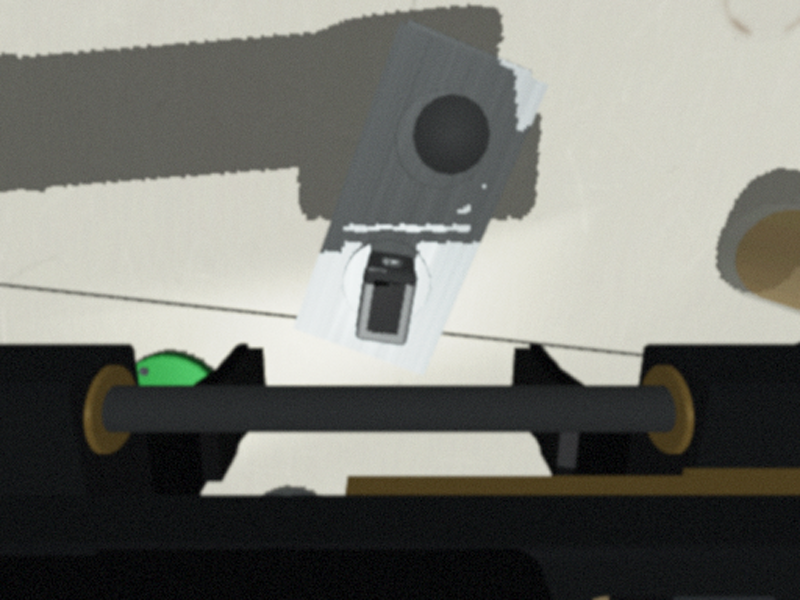

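The wrist view shows the counter's box top with outer corners at about (367,281), (414,284), (407,343) and (358,338), and the tamper knob beyond at (451,134).

```bash
cat >> h.py <<'E'
from scipy.spatial.transform import Rotation as Ro
def wpt(c,u,v,z):
    K=np.array(c['intrinsics']);M=np.array(c['mount']);Rt=Ro.from_quat(c['q']).as_matrix()
    o=Rt@M[:3,3]+c['p']; d=Rt@M[:3,:3]@np.linalg.inv(K)@[u,v,1]; return o+d*(z-o[2])/d[2]
E
python3 - <<'E'
from h import *
c=load('wrist')
f=lambda x,y,z:wpt(c,x*.64-.2,y*.64-.2,z)
P=np.array([f(*p,.136) for p in((367,281),(414,284),(407,343),(358,338))])
print(P.mean(0),[np.linalg.norm(P[k]-P[k-1]) for k in range(4)])
for a,b in((0,1),(3,2),(3,0),(2,1)):
    d=P[b]-P[a];print(np.degrees(np.arctan2(d[1],d[0])))
print('knob',f(451,134,.115))
H=[f(*p,.07) for p in((410,22),(546,85),(424,373),(296,328))];print(H,sum(H)/4,[np.linalg.norm(H[k]-H[k-1]) for k in range(4)])
E
```

```text
[0.59740715 0.15016136 0.136     ] [np.float64(0.03382829405084956), np.float64(0.026162297288397897), np.float64(0.034877951269058606), np.float64(0.028223883414550212)]
2.8479077881236954
0.43219420401159253
87.2078837461246
90.73143797552831
knob [0.62193399 0.25044521 0.115     ]
[array([0.59267063, 0.31532872, 0.07      ]), array([0.68186132, 0.28980428, 0.07      ]), array([0.63167611, 0.08850931, 0.07      ]), array([0.53697036, 0.11211069, 0.07      ])] [0.6107946  0.20143825 0.07      ] [np.float64(0.21071328759367167), np.float64(0.09277110314296438), np.float64(0.20745655088645215), np.float64(0.09760228144464983)]
```

```bash
python3 - <<'E'
from h import *
i=load('wrist')['color'][145:230,205:290,::-1]
cv2.imwrite('pics/w2.png',cv2.resize(i,(595,595),interpolation=cv2.INTER_CUBIC))
E
```

```text
(no output)
```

View pics/w2.png

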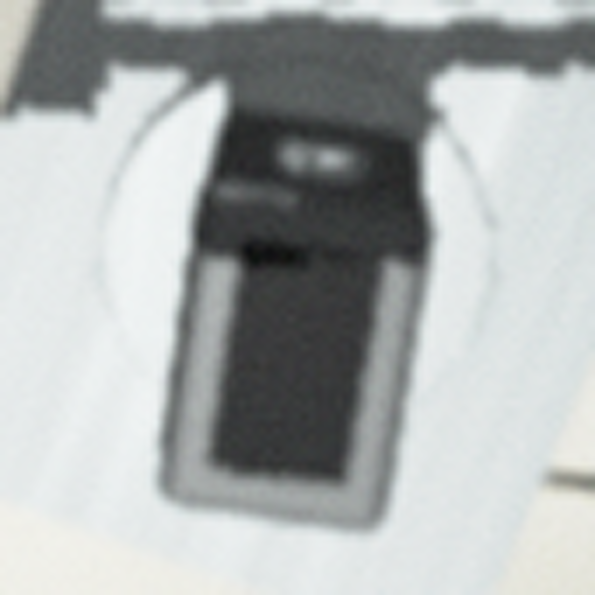

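The enlarged crop shows that the upper band of the top face is in the gripper's shadow. The top face corners are at about crop (203,208), (432,238), (382,527) and (160,492).

```bash
python3 - <<'E'
from h import *
c=load('wrist')
f=lambda x,y,z:wpt(c,205+x/7-.43,145+y/7-.43,z)
P=np.array([f(*p,.136) for p in((203,208),(432,238),(382,527),(160,492))])
print(P.mean(0),[np.linalg.norm(P[k]-P[k-1]) for k in range(4)])
for a,b in((0,1),(3,2),(3,0),(2,1)):
    d=P[b]-P[a];print(np.degrees(np.arctan2(d[1],d[0])))
# collar centre: ellipse extremes
print('collar',f(102,235,.076),f(495,235,.076))
E
```

```text
[0.59669099 0.15210989 0.136     ] [np.float64(0.03738941980540008), np.float64(0.028550698496726507), np.float64(0.038310745155184754), np.float64(0.02875055948578338)]
-1.0273307268408072
-2.872841553382595
87.47574134511379
87.78842203827678
collar [0.56701331 0.15288681 0.076     ] [0.62611751 0.15971345 0.076     ]
```

Call:
drive_tool --series '[[[0,-0.4,-1],-5],[[0,-0.3,-2],-4],[[0,0,-2],0],[[0,0,-2],0],[[0,0,-2],0],[[0,0,-2],0],[[0,0,-2],0],[[0,0,-1.2],0],[[0,0,-1],0],[[0,0,0],0]]'

```text
time: 3.9
ee_pos: [0.5966, 0.1524, 0.0981]
eef_rot: [0.722, 0.692, -0.0, -0.0]
ft_force: [-0.0, 0.5, 0.3]
width: 0.087
grip_force: 0.0
```

Call:
drive_tool --series '[[[0,0,0],0],[[0,0,0],0],[[0,0,0],0],[[0,0,0],0],[[0,0,0],0],[[0,0,0],0],[[0,0,0],0],[[0,0,0],0],[[0,0,0],0],[[0,0,0],0]]' --hand 1 --newtons 30

```text
time: 5.15
ee_pos: [0.5967, 0.1525, 0.0986]
eef_rot: [0.722, 0.692, -0.0, -0.0]
ft_force: [-0.7, -0.3, 0.6]
width: 0.0299
grip_force: 30.0
```

Call:
drive_tool --series '[[[0,0,0.5],0],[[0,0,1],0],[[0,0,1.5],0],[[0,0,1.5],0],[[0,0,1.5],0],[[0,0,1.5],0],[[0,0,0.5],0],[[0,0,0],0],[[0,0,0],0],[[0,0,0],0]]'

```text
time: 6.4
ee_pos: [0.5965, 0.1524, 0.178]
eef_rot: [0.722, 0.692, -0.0, -0.0]
ft_force: [0.8, 0.3, -2.9]
width: 0.0301
grip_force: 30.0
```

Call:
drive_tool --series '[[[-0.3,-1.5,0],0],[[-0.7,-3,0],0],[[-0.8,-3.5,0],0],[[-0.8,-3.5,0],0],[[-0.8,-3.5,0],0],[[-0.8,-3.5,0],0],[[-0.8,-3.5,0],0],[[-0.8,-3,0],0],[[-0.5,-1.5,0],0],[[0,0,0],0]]'

```text
time: 7.65
ee_pos: [0.5333, -0.1135, 0.1786]
eef_rot: [0.723, 0.691, 0.0, 0.0]
ft_force: [-0.1, 0.7, -1.9]
width: 0.0295
grip_force: 30.0
```

```bash
python3 - <<'E'
from h import *
s=r.read_state();print(s['time'],s['ee_pos'],s['ft_force'],s['width'])
a=snap('scene');i=a['color'][150:310,190:370,::-1]
cv2.imwrite('pics/s2.png',cv2.resize(i,(675,600),interpolation=cv2.INTER_CUBIC))
E
```

```text
7.65 [ 0.53334726 -0.11347158  0.17863543] [-0.05425747  0.73261709 -1.89586309] 0.029472351652123724
```

View pics/s2.png

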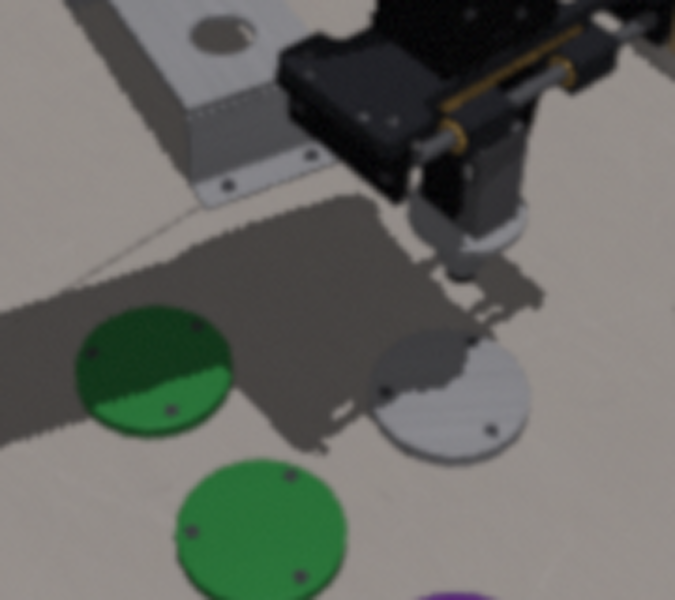

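The counter is held and hangs over the steel pad, with the button at (460,275). Going down.

Call:
drive_tool --series '[[[0,0,-1],0],[[0,0,-2],0],[[0,0,-2],0],[[0,0,-2],0],[[0,0,-1.2],0],[[0,0,-0.6],0],[[0,0,-0.2],0],[[0,0,0],0],[[0,0,0],0],[[0,0,0],0]]'

```text
time: 8.95
ee_pos: [0.534, -0.1125, 0.0889]
eef_rot: [0.722, 0.692, 0.0, 0.0]
ft_force: [0.4, 0.1, -1.3]
width: 0.0294
grip_force: 30.0
```

Call:
drive_tool --series '[[[0,0,-0.1],0],[[0,0,-0.1],0],[[0,0,-0.1],0],[[0,0,-0.1],0],[[0,0,-0.1],0],[[0,0,-0.1],0],[[0,0,0],0],[[0,0,0],0],[[0,0,0],0],[[0,0,0],0]]'

```text
time: 10.2
ee_pos: [0.5338, -0.1125, 0.0826]
eef_rot: [0.722, 0.692, 0.0, 0.0]
ft_force: [-0.2, 0.1, 1.9]
width: 0.0296
grip_force: 30.0
```

Call:
drive_tool --series '[[[0,0,-0.1],0],[[0,0,-0.1],0],[[0,0,-0.1],0],[[0,0,-0.05],0],[[0,0,-0.05],0],[[0,0,0],0],[[0,0,0],0],[[0,0,0],0],[[0,0,0],0],[[0,0,0],0]]'

```text
time: 11.45
ee_pos: [0.5338, -0.1125, 0.0786]
eef_rot: [0.722, 0.692, 0.0, 0.0]
ft_force: [-1.6, 0.5, 4.5]
width: 0.0299
grip_force: 30.0
```

Call:
drive_tool --series '[[[0,0,-0.05],0],[[0,0,-0.05],0],[[0,0,0],0],[[0,0,0],0],[[0,0,0],0],[[0,0,0],0],[[0,0,0],0],[[0,0,0],0],[[0,0,0],0],[[0,0,0],0]]'

```text
time: 12.7
ee_pos: [0.534, -0.1126, 0.0783]
eef_rot: [0.722, 0.692, 0.0, 0.0]
ft_force: [-4.7, 1.4, 12.8]
width: 0.0299
grip_force: 30.0
```

Call:
drive_tool --series '[[[0,0,0.3],0],[[0,0,0.7],0],[[0,0,1.5],0],[[0,0,2],0],[[0,0,2],0],[[0,0,2],0],[[0,0,1.2],0],[[0,0,0.4],0],[[0,0,0],0],[[0,0,0],0]]'

```text
time: 13.95
ee_pos: [0.5334, -0.1124, 0.1779]
eef_rot: [0.722, 0.692, -0.0, -0.0]
ft_force: [-0.4, -0.4, -2.0]
width: 0.0297
grip_force: 30.0
```

Call:
drive_tool --series '[[[0.3,1.5,0],0],[[0.7,3,0],0],[[0.8,3.5,0],0],[[0.8,3.5,0],0],[[0.8,3.5,0],0],[[0.8,3.5,0],0],[[0.8,3.5,0],0],[[0.8,3,0],0],[[0.5,1.5,0],0],[[0,0,0],0]]'

```text
time: 15.2
ee_pos: [0.5966, 0.1536, 0.1781]
eef_rot: [0.721, 0.693, -0.0, -0.0]
ft_force: [0.2, -0.2, -1.0]
width: 0.0298
grip_force: 30.0
```

Call:
drive_tool --series '[[[0,0,0],0],[[0,0,0],0],[[0,0,0],0],[[0,0,0],0],[[0,0,-0.5],0],[[0,0,-1],0],[[0,0,-0.5],0],[[0,0,0],0],[[0,0,0],0],[[0,0,0],0]]'

```text
time: 16.45
ee_pos: [0.5969, 0.1525, 0.1589]
eef_rot: [0.722, 0.692, 0.0, 0.0]
ft_force: [-0.1, -0.0, -1.7]
width: 0.0297
grip_force: 30.0
```

```bash
python3 - <<'E'
from h import *
s=r.read_state();print(s['time'],s['ee_pos'],s['ft_force'],s['width'],s['torque'])
a=snap('scene');i=a['color'][90:210,180:315,::-1]
cv2.imwrite('pics/s3.png',cv2.resize(i,(675,600),interpolation=cv2.INTER_CUBIC))
E
```

```text
16.45 [0.59694868 0.15253656 0.15885973] [-0.05724633 -0.0337237  -1.73178211] 0.029654207316289042 [-0.07972295  0.06087559 -0.02478286]
```

View pics/s3.png

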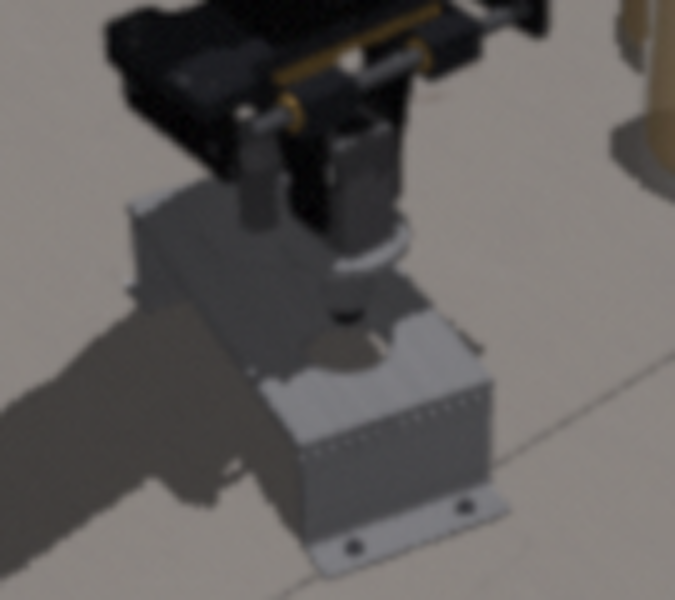

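The counter hangs upright with its button directly above the hole at (345,340), and x, y match the grasp pose. Lowering.

Call:
drive_tool --series '[[[0,0,-0.5],0],[[0,0,-1],0],[[0,0,-1],0],[[0,0,-1],0],[[0,0,-1],0],[[0,0,-0.7],0],[[0,0,-0.4],0],[[0,0,-0.2],0],[[0,0,0],0],[[0,0,0],0]]'

```text
time: 17.75
ee_pos: [0.597, 0.1525, 0.1009]
eef_rot: [0.722, 0.692, 0.0, 0.0]
ft_force: [-0.3, 0.1, -1.5]
width: 0.0299
grip_force: 30.0
```

Call:
drive_tool --series '[[[0,0,-0.1],0],[[0,0,-0.1],0],[[0,0,0],0],[[0,0,0],0],[[0,0,0],0],[[0,0,0],0],[[0,0,0],0],[[0,0,0],0],[[0,0,0],0],[[0,0,0],0]]'

```text
time: 19.0
ee_pos: [0.5968, 0.1525, 0.0986]
eef_rot: [0.722, 0.692, 0.0, 0.0]
ft_force: [-0.6, -0.3, -1.1]
width: 0.0299
grip_force: 30.0
```

Call:
drive_tool --series '[[[0,0,-0.05],0],[[0,0,-0.05],0],[[0,0,0],0],[[0,0,0],0],[[0,0,0],0],[[0,0,0],0],[[0,0,0],0],[[0,0,0],0],[[0,0,0],0],[[0,0,0],0]]'

```text
time: 20.25
ee_pos: [0.5968, 0.1525, 0.0985]
eef_rot: [0.722, 0.692, 0.0, -0.0]
ft_force: [-4.5, -1.0, 8.5]
width: 0.03
grip_force: 30.0
```

Seated, with about 10 N of contact. Releasing and rising.

Call:
drive_tool --series '[[[0,0,0],0],[[0,0,0],0],[[0,0,0],0],[[0,0,0],0],[[0,0,0],0],[[0,0,0],0],[[0,0,0],0],[[0,0,0],0],[[0,0,0],0],[[0,0,0],0]]' --hand 0

```text
time: 21.5
ee_pos: [0.5968, 0.1525, 0.0976]
eef_rot: [0.722, 0.692, 0.0, 0.0]
ft_force: [0.5, 0.0, 0.8]
width: 0.0871
grip_force: 0.0
```

Call:
drive_tool --series '[[[0,0,1],0],[[0,0,1.5],0],[[0,0,2],0],[[0,0,2],0],[[0,0,2],0],[[0,0,2],0],[[0,0,2],0],[[0,0,2],0],[[0,0,0.5],0],[[0,0,0],0]]'

```text
time: 22.75
ee_pos: [0.5968, 0.1525, 0.248]
eef_rot: [0.722, 0.692, 0.0, 0.0]
ft_force: [0.1, 0.1, -0.2]
width: 0.0866
grip_force: 0.0
```

```bash
python3 - <<'E'
from h import *
s=r.read_state();print(s['time'],s['ee_pos'],s['ft_force'],s['width'])
a=snap('scene');i=a['color'][90:210,180:315,::-1]
cv2.imwrite('pics/s4.png',cv2.resize(i,(675,600),interpolation=cv2.INTER_CUBIC))
E
```

```text
22.75 [0.59684847 0.15249176 0.24800584] [ 0.06060903  0.09271791 -0.19658259] 0.08658825178200173
```

View pics/s4.png

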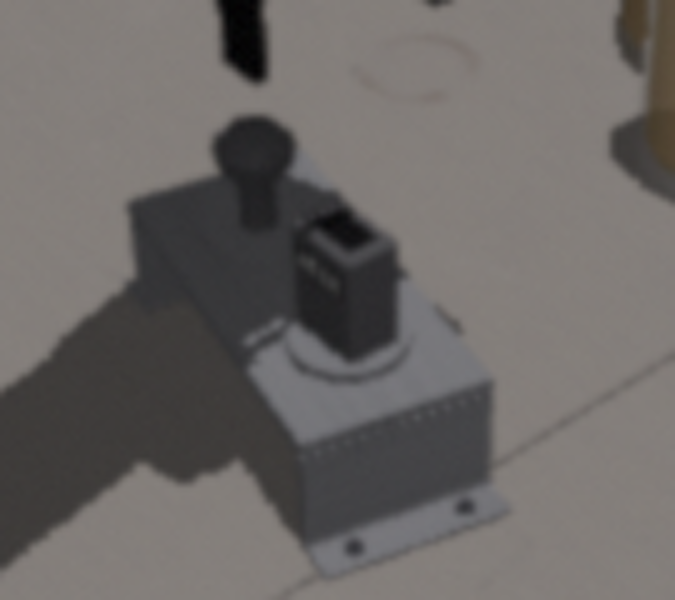

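The counter stands upright, collar flat on the plate at (348,350). The tamper is undisturbed at (255,150) and the gripper is clear.

```bash
python3 -c "
from bench import r
print(r.close_job())"
```

```text
the job is handed in; nothing more can be done
None
```

I pressed the counter's button fully in against the steel pad, held it, and hung the counter back upright in its own place, collar flat and gripper clear; the tamper looked undisturbed and the job is handed in at about 23 s (the hand-in returned no verdict).

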